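Find the stamped herb crate and push it onto the dispatch line

ROBOT

A 7-joint arm with a two-finger parallel gripper is mounted at the origin on the work surface. World frame = base frame: x ahead of the robot, y to its left, z up, the work surface at z = 0. Lengths are in m, angles in rad, forces in N, time in s.
With the tool pointing down it reaches from about 0.425 to 0.875 m from the base axis. Payload 4.7 kg.
Tool frame: the origin (TCP) lies on the centre line of the jaws, within the pads' length; the fingertips stand ahead of it and the grasp point (between the pads) lies 2 mm behind it (nose_length is the z of the fingertips in the tool frame, in m); z points along the fingers, y is the line along which they close (so a half turn about z gives the same grasp; the last joint's range is limited). The gripper opens to 87 mm and grips with 3 to 60 N. Pads are 19 mm wide; open, the fingers measure 117 mm over their backs; the gripper's body (75 mm by 190 mm) begins 51 mm behind the grasp point.
Start: joints at [-1.198, 0.321, -0.07, 1.45, 0.023, 1.371, -0.057], TCP at [0.228, 0.609, 0.211] pointing down, gripper open.
Joint ranges: [-2.86, 2.86], [-0.3, 2.09], [-1.38, 1.24], [0.06, 2.45], [-1.56, 4.7], [0.09, 2.05], [-2.69, 2.69]. Speed limits (rad/s): [2.57, 2.57, 3.14, 3.14, 3.14, 3.14, 3.14].

INTERFACE

Orientations are given as a rotation vector (axis times angle).
In Python, from bench import * gives the robot as it stands.
- The arm moves only by the tool send_rows, never from a script. Its arguments are lists of equal length, an entry for each row: "xyz": the shift along the tool's x, y, z in mm, a list of three; "dr": the turn, a rotation vector about the tool's x, y, z in rad, a list of three. A call has exactly 10 rows; each row is the pose to reach, as a shift and turn from the pose commanded when the call began, along the tool's axes at that moment; what a row does not reach only later rows make up. A row lasts 1/12 s, in which the tool goes at most 41.7 mm and 7.16 degrees, less where a joint would pass 70% of its speed; a pose out of reach is approached as far as the arm can. A call with a gripper value outside its range is refused whole. "jaw" is the finger opening in mm, from 0 to 87, set as the call begins (left out, the last holds). The fingers move at their own pace and stop on an object; "grip_force" is the grip in N (left out, the last holds). Time passes only in rows, so rows that repeat a pose let the fingers close, or fill a call up. It gives the time, the measured TCP pose, the force, the opening and the grip force at its end, in the units of the state.
- get_state(): the state, without advancing time (a new reading comes with each control period).
- get_image(name): name is "scene" or "top"; returns the picture (400x640x3 uint8, red, green, blue); there is no depth.
- calibration(name): a dict with "vfov" (degrees; the focal length in pixels is half the picture's height over the tangent of half this angle, whatever the lens; pixels are square), "cx", "cy" (the principal point, pixels), "rvec" (rotation vector, rad) and "tvec" (3), from world to camera coordinates, as OpenCV has them. Camera axes: x right, y down, z forward; pixel columns grow to the right and rows downward; lengths in m; the calibration is good to about 2 mm. A picture is of the moment at which its call begins. calibration takes no time and is no camera call.
- close_job(): hands the job in; it is judged then, once.
The state is a dict: "time": time; "joint_positions": joint angles; "qd": joint speeds; "joint_torque": joint torques, N m; "position": TCP position; "tool_rot": TCP orientation; "ft_force": force on the tool from outside, world axes, zero at the start; "torque": the same for the moment, N m; "grip_width": opening from 0.0 (shut) to 1.0 (fully open); "grip_force": force on a finger pad.
Only numpy, scipy, OpenCV 4.12 (cv2) and the standard library are available. Lean on these libraries where they do the work, as an engineer would, in place of code of your own. Each camera call takes 0.05 s, during which the arm holds its last target. There are 200 camera calls.

TASK

Tip both wooden herb crates over, one after the other, so that each lies on its side and shows its underside, and see which one has the round ink stamp there. Then push the stamped crate, still lying on its side, along the counter until its middle is over the brass dispatch line; leave the other crate lying off the line. Only push and tip with the fingers: never pick a crate up, and leave the jar, mortar, hand stamp and scoop where they are.

Things in the scene. Friction and masses are not known exactly. Their poses are not given: they have to be found in the camera images.
- crate_1: open-topped wooden crate, 75 (its x) x 140 (y) x 125 high (z), walls and floor 7 mm, 0.3-0.56 kg, on 4 mm rubber runners that grip; starts upright, a long side towards the robot. Origin: centre of its underside, z to its open top. Pushed near the top of a long wall (best from inside) it tips over that wall's foot; past about 35 degrees it falls onto it. Lying, it slides. Two alike; one is stamped
- crate_2: open-topped wooden crate, 75 (its x) x 140 (y) x 125 high (z), walls and floor 7 mm, 0.3-0.56 kg, on 4 mm rubber runners that grip; starts upright, a long side towards the robot. Origin: centre of its underside, z to its open top. Pushed near the top of a long wall (best from inside) it tips over that wall's foot; past about 35 degrees it falls onto it. Lying, it slides. Two alike; one is stamped
- crate_1_mid (a point): middle of crate_1's outer volume, 62.5 mm from its underside along its z: 62 mm above the counter when upright, 37 mm when lying on a long side
- crate_2_mid (a point): the same point of crate_2
- stamp (a point): centre of the round ink stamp (a black ring 64 mm across with a 26 mm black square inside), in the middle of the underside of the stamped crate, so this point lies 4 mm from that crate's origin; out of sight until the crate is tipped
- dispatch_line: the dispatch line: flat brass strip 600 (its x) x 50 mm (its y) flush with the steel counter, running away from the robot between the two crates, turned by up to 7 degrees; no obstacle. Origin: its centre, x along it
- jar: lidded white porcelain jar with blue bands, 82 across, 142 high, to the left of the crates (robot's view); leave alone. Origin: centre of its foot
- mortar: brass mortar, 90 across, 75 high, to the right of the crates (robot's view); leave alone. Origin: centre of its foot
- stamper: wooden-handled hand stamp, 45 x 30, 72 high, beyond the crates, left of the middle; leave alone. Origin: centre of its underside
- scoop: dark steel scoop, 90 x 60 x 33 with an 85 mm round wooden handle, pointing away from the robot, beyond the crates, right of the middle; leave alone. Origin: underside centre of its tray
Mind the look-alikes: they are no part of the job. Leave any green or turquoise look-alike of the crate_1 alone. What is shaped like the crate_2 but purple is not meant.

How it is judged:
On the way, in this order (a step that is already met when the one before it is completed fails the run):
1. one crate lies on its side ((angle between crate_1's own z axis and vertical between 1.45 and 1.69 rad or angle between crate_2's own z axis and vertical between 1.45 and 1.69 rad)), for 0.3 s.
2. both crates lie on their sides (angle between crate_1's own z axis and vertical between 1.45 and 1.69 rad and angle between crate_2's own z axis and vertical between 1.45 and 1.69 rad), for 0.3 s.
3. the stamped crate, lying on its side, has its middle over the dispatch line (angle between crate_1's own z axis and vertical between 1.45 and 1.69 rad and y of crate_1_mid in the frame of dispatch_line between -0.025 and 0.025 m and x of crate_1_mid in the frame of dispatch_line between -0.3 and 0.3 m), for 0.2 s.
At the end, for the whole second after the job is handed in: Both crates lie on their sides (open top level within 7 degrees) at rest; the middle of the stamped crate is over the brass strip (within 25 mm of its centre line, between its ends); the middle of the other is more than 75 mm from the centre line (all of step 3 and angle between crate_2's own z axis and vertical between 1.45 and 1.69 rad and (y of crate_2_mid in the frame of dispatch_line above 0.075 m or y of crate_2_mid in the frame of dispatch_line below -0.075 m) and linear speed of each of crate_1, crate_2 below 0.01 m/s and angular speed of each of crate_1, crate_2 below 0.1 rad/s); the robot touches nothing.
It fails at once if crate_1 is lifted off the counter (its middle rises above 108 mm, above 88 mm while upright, or above 92 mm while on its side) (height (world z) of crate_1_mid above 0.108 m or (angle between crate_1's own z axis and vertical below 0.2 rad and height (world z) of crate_1_mid above 0.088 m) or (angle between crate_1's own z axis and vertical above 1.37 rad and height (world z) of crate_1_mid above 0.092 m)).
It fails at once if crate_2 is lifted off the counter (its middle rises above 108 mm, above 88 mm while upright, or above 92 mm while on its side) (height (world z) of crate_2_mid above 0.108 m or (angle between crate_2's own z axis and vertical below 0.2 rad and height (world z) of crate_2_mid above 0.088 m) or (angle between crate_2's own z axis and vertical above 1.37 rad and height (world z) of crate_2_mid above 0.092 m)).
It fails at once if the jar, mortar, hand stamp or scoop is moved by more than 20 mm (distance of any of jar, mortar, stamper, scoop from where it was at the start of the episode above 0.02 m).
It also fails if it takes over 67 s, if anything falls off the work surface, if the arm or the gripper's body presses on something with over 40 N, if the wrist force passes 120 N, or if a joint passes its speed limit or range.

## Working session

There is one attempt and no reset: what is moved stays moved. The work goes in short steps, Python scripts to look and compute and a tool call to move; the robot and the scene stay as the last step left them, time stands still between calls to the robot, and variables do not carry over. Pictures are saved under pics/ and viewed, at most 10 in all, crops included, and the job is handed in when it is done.

Besides the shell and the picture viewer there is one more tool, called after "Call:" as a command line: name --argument value ..., lists and objects as JSON in quotes. send_rows: Moves the arm, as the interface text tells. Its arguments: {"type":"object","properties":{"xyz":{"type":"array"},"dr":{"type":"array"},"jaw":{"type":"number"},"grip_force":{"type":"number"}},"required":["xyz","dr"]}

```bash
mkdir -p pics; ls
python3 - <<'E'
from bench import *
import cv2
s=get_state();print(s)
for n in("scene","top"):
    print(n,calibration(n)); cv2.imwrite(f"pics/{n}0.png",get_image(n)[:,:,::-1])
try: print(nose_length)
except Exception as e: print(e)
E
```

```text
pics
{'time': 0.0, 'joint_positions': array([-1.19786925,  0.32186277, -0.07011616,  1.45170029,  0.02257375,
        1.37077396, -0.05689187]), 'qd': array([-5.08050522e-04, -1.98749371e-04,  3.55057237e-04,  7.19980359e-05,
        6.14566475e-04,  1.31228119e-03,  5.73980588e-04]), 'joint_torque': array([-1.72096229e-04, -4.91294003e+01, -4.03813524e-01, -3.12519228e+01,
       -6.37795287e-02,  4.39798983e-02,  1.59478177e-04]), 'position': array([0.22807983, 0.60804697, 0.20952324]), 'tool_rot': array([-5.60474972e-01, -3.09089881e+00,  3.04058568e-03]), 'ft_force': array([-0.14813126,  0.38186392,  0.08479665]), 'torque': array([-0.00852303, -0.01750882,  0.08653412]), 'grip_force': 0.0, 'grip_width': 1.0013708279318991}
scene {'vfov': 53.13700972853875, 'cx': 318.51893474787715, 'cy': 195.91377186395948, 'rvec': array([ 2.02377921,  1.36985156, -0.57892738]), 'tvec': array([-0.22082558, -0.36671854,  1.81253255])}
top {'vfov': 53.350095179913694, 'cx': 316.7147218080581, 'cy': 193.3743744244595, 'rvec': array([ 2.15364286, -2.20371501,  0.06304465]), 'tvec': array([0.02045539, 0.6148128 , 1.43073793])}
0.017
```

View pics/scene0.png

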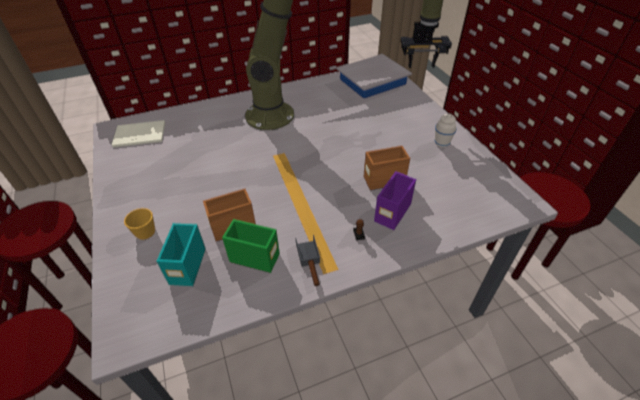

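View pics/top0.png

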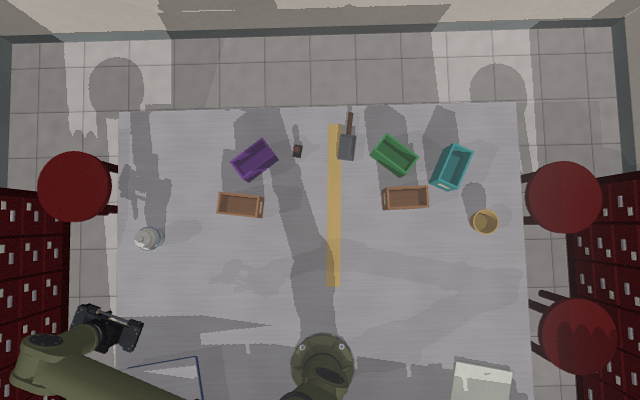

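The wooden crates are at top-view pixels (240,205) and (405,197). The purple (255,160), green (394,155) and teal (451,167) ones are look-alikes, and only the two brown ones match "wooden". I'll confirm this in an enlarged crop.

```bash
cat > h.py <<'E'
import numpy as np, cv2
from bench import *
def cam(n):
    c=calibration(n); f=200/np.tan(np.radians(c["vfov"])/2)
    return np.array([[f,0,c["cx"]],[0,f,c["cy"]],[0,0,1]]),cv2.Rodrigues(np.array(c["rvec"]))[0],np.array(c["tvec"])
def p2w(n,uv,z):
    K,R,t=cam(n); o=-R.T@t; out=[]
    for u,v in np.atleast_2d(uv).astype(float):
        d=R.T@np.linalg.solve(K,[u,v,1]); out.append(o+d*(z-o[2])/d[2])
    return np.array(out)
def w2p(n,P):
    K,R,t=cam(n); q=(np.atleast_2d(P)@R.T+t)@K.T; return q[:,:2]/q[:,2:]
E
python3 - <<'E'
from h import *
im=cv2.imread("pics/top0.png")
cv2.imwrite("pics/crop1.png",cv2.resize(im[110:260,205:505],None,fx=2.6,fy=2.6,interpolation=cv2.INTER_CUBIC))
hsv=cv2.cvtColor(im,cv2.COLOR_BGR2HSV)
print(hsv[205,240],hsv[197,405],hsv[210,335])
m=cv2.inRange(hsv,(3,60,40),(16,255,255))
n,l,s,c=cv2.connectedComponentsWithStats(m)
for i in range(1,n):
    if s[i,4]>300 and 110<c[i][1]<300: print(s[i],c[i],cv2.boxPoints(cv2.minAreaRect(np.argwhere(l==i)[:,::-1].astype(np.float32))).round(1).tolist())
m=cv2.inRange(hsv,(17,90,60),(30,255,255)); n,l,s,c=cv2.connectedComponentsWithStats(m)
for i in range(1,n):
    if s[i,4]>800:
        p=np.argwhere(l==i)[:,::-1].astype(np.float32);r=cv2.minAreaRect(p);b=cv2.boxPoints(r);print(s[i],r);print(p2w("top",b,0).round(3).tolist())
for nm,uv,z in [("purple",[(231,158),(262,138),(279,159),(247,181)],.125),("green",[(370,155),(385,133),(418,153),(405,176)],.125)]:
    print(nm,p2w("top",uv,z).round(3)[:,:2].tolist())
for nm,uv in(("stamper",(297,151)),("jar",(148,238)),("mortar",(485,222))): print(nm,p2w("top",uv,.07).round(3))
E
```

```text
[ 12  95 110] [ 13  94 108] [ 20 109 178]
[ 382  185   47   25 1019] [405.46418057 197.15112856] [[381.20001220703125, 186.89999389648438], [427.5, 184.60000610351562], [428.70001220703125, 207.3000030517578], [382.3999938964844, 209.60000610351562]]
[216 192  48  26 980] [239.33265306 204.4755102 ] [[215.8000030517578, 212.89999389648438], [218.1999969482422, 191.0], [264.0, 196.10000610351562], [261.6000061035156, 218.0]]
[ 327  125   14  162 1999] ((333.6412048339844, 205.43417358398438), (12.796945571899414, 161.00106811523438), 0.6437456607818604)
[[0.278, -0.021, 0.0], [0.873, -0.042, 0.0], [0.871, -0.09, 0.0], [0.277, -0.067, 0.0]]
purple [[0.736, 0.296], [0.803, 0.188], [0.728, 0.131], [0.656, 0.241]]
green [[0.735, -0.179], [0.809, -0.233], [0.737, -0.343], [0.66, -0.295]]
stamper [[0.764 0.072 0.07 ]]
jar [[0.468 0.603 0.07 ]]
mortar [[ 0.498 -0.579  0.07 ]]
```

View pics/crop1.png

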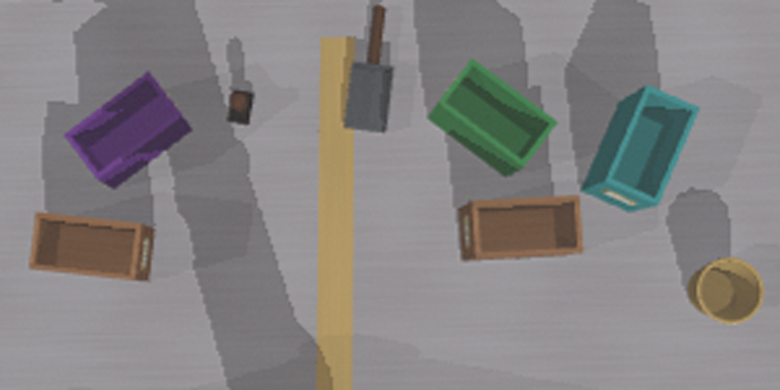

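Run:
```python
from h import *
for nm,c in(("L",[(36,213),(143,221),(134,280),(30,268)]),("R",[(470,203),(580,196),(581,252),(474,259)])):
    p=p2w("top",np.array(c)/2.6+[205,110],.125)[:,:2]
    print(nm,p.round(3).tolist(),p.mean(0).round(3),[round(float(np.linalg.norm(p[i]-p[i-1])),3) for i in range(4)],np.degrees(np.arctan2(*(p[1]-p[0]+p[2]-p[3]))).round(1))
for nm,c in(("purple",[(112,187)]),("green",[(512,176)]),("teal",[(632,212),(582,190)])):
    print(nm,p2w("top",np.array(c)/2.6+[205,110],.0 if 0 else .125)[:,:2].round(3))
s=get_state();R=cv2.Rodrigues(s["tool_rot"])[0];print(R.round(3))
```

```text
L [[0.621, 0.338], [0.607, 0.198], [0.53, 0.21], [0.549, 0.346]] [0.577 0.273] [0.072, 0.141, 0.078, 0.137] -173.3
R [[0.62, -0.229], [0.626, -0.372], [0.553, -0.37], [0.547, -0.232]] [ 0.587 -0.301] [0.073, 0.143, 0.073, 0.139] 177.6
purple [[0.652 0.238]]
green [[ 0.654 -0.285]]
teal [[ 0.604 -0.438]
 [ 0.634 -0.375]]
[[-0.936  0.351 -0.001]
 [ 0.351  0.936 -0.002]
 [-0.    -0.002 -1.   ]]
```

```bash
cat >> h.py <<'E'
def go(x,y,z,bdeg=None,tilt=0):
    s=get_state();R=cv2.Rodrigues(s["tool_rot"])[0]
    d=R.T@(np.array([x,y,z])-s["position"])*1000
    b=np.radians(bdeg); T=np.array([[-np.cos(b),np.sin(b),0],[np.sin(b),np.cos(b),0],[0,0,-1]])
    print("shift",d.round(0),"dr",cv2.Rodrigues(R.T@T)[0].ravel().round(3))
E
python3 -c "
from h import *
go(.645,.27,.21,6.7)"
```

```text
shift [-509. -170.    0.] dr [-0.002 -0.    -0.242]
```

Call:
send_rows --xyz '[[-38, -13, 0], [-76, -25, 0], [-114, -38, 0], [-152, -51, 0], [-190, -64, 0], [-228, -76, 0], [-266, -89, 0], [-304, -102, 0], [-342, -114, 0], [-380, -127, 0]]' --dr '[[0, 0, -0.025], [0, 0, -0.05], [0, 0, -0.075], [0, 0, -0.1], [0, 0, -0.125], [0, 0, -0.15], [0, 0, -0.175], [0, 0, -0.2], [0, 0, -0.22], [0, 0, -0.242]]' --jaw 0

```text
time: 0.93
position: [0.5405, 0.3548, 0.2103]
tool_rot: [-0.181, -3.136, 0.0]
ft_force: [0.1, 0.7, 1.2]
grip_width: 0.323
grip_force: 0.0
```

```bash
python3 -c "
from h import *
s=get_state();print(s['time'],s['position'],s['grip_width']);go(.645,.27,.21,6.7);go(.645,.27,.122,6.7)"
```

```text
0.9333 [0.54051099 0.35479854 0.21028283] 0.3225241184465577
shift [-114.  -72.    0.] dr [-0.    -0.     0.001]
shift [-114.  -72.   88.] dr [-0.    -0.     0.001]
```

Call:
send_rows --xyz '[[-38, -24, 0], [-76, -48, 0], [-114, -72, 0], [-114, -72, 25], [-114, -72, 50], [-114, -72, 75], [-114, -72, 88], [-114, -72, 88], [-114, -72, 88], [-114, -72, 88]]' --dr '[[0, 0, 0], [0, 0, 0], [0, 0, 0], [0, 0, 0], [0, 0, 0], [0, 0, 0], [0, 0, 0], [0, 0, 0], [0, 0, 0], [0, 0, 0]]'

```text
time: 1.77
position: [0.6451, 0.2722, 0.1245]
tool_rot: [0.182, 3.134, 0.002]
ft_force: [-1.0, -0.1, 0.6]
grip_width: 0.008
grip_force: 0.0
```

```bash
python3 -c "
from h import *
s=get_state();print(s['time'],s['position'],s['grip_width'])
a,b=get_image('scene'),get_image('top')
print(w2p('scene',s['position']),w2p('top',s['position']))
a=cv2.resize(a[100:300,300:480],None,fx=2.8,fy=2.8);b=cv2.resize(b[130:230,190:290],(560,560))
a=cv2.resize(a,(504,560))[:, :]
o=np.hstack([cv2.resize(a,(400,445)),cv2.resize(b,(400,445))])
cv2.imwrite('pics/c2.png',o[:,:,::-1])"
```

```text
1.7667 [0.64510954 0.2722373  0.12448163] 0.0075613799926829125
[[396.56846067 165.8915306 ]] [[238.04813921 184.28934784]]
```

View pics/c2.png

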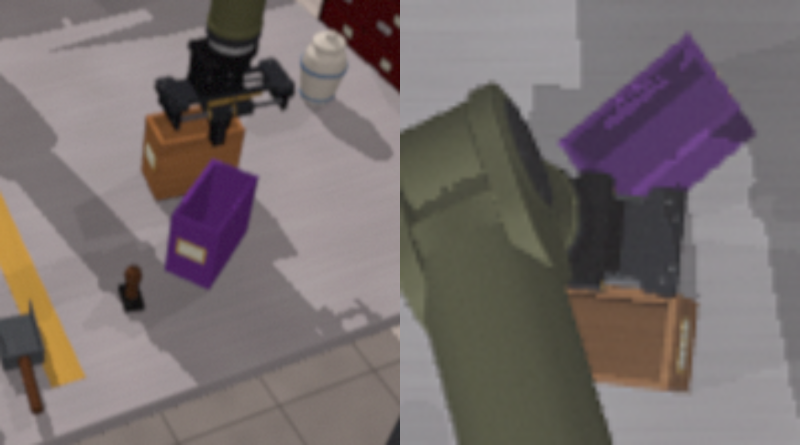

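The scene crop shows the closed fingers just beyond the far wall of the left wooden crate (scene px ~396,166), clear of the purple one. Next I push towards the robot.

Call:
send_rows --xyz '[[10, 0, 0], [20, 0, 0], [30, 0, 0], [40, 0, 0], [50, 0, 0], [60, 0, 0], [70, 0, 0], [80, 0, 0], [80, 0, 0], [80, 0, 0]]' --dr '[[0, 0, 0], [0, 0, 0], [0, 0, 0], [0, 0, 0], [0, 0, 0], [0, 0, 0], [0, 0, 0], [0, 0, 0], [0, 0, 0], [0, 0, 0]]'

```text
time: 2.7
position: [0.5644, 0.2812, 0.1229]
tool_rot: [0.182, 3.136, 0.001]
ft_force: [-0.7, -0.3, -0.4]
grip_width: 0.006
grip_force: 0.0
```

```bash
python3 -c "
from h import *
s=get_state();print(s['time'],s['position'],s['ft_force'])
a=get_image('scene')
a=cv2.resize(a[100:300,300:480],None,fx=2.5,fy=2.5)
cv2.imwrite('pics/c3.png',a[:,:,::-1])"
```

```text
2.7 [0.5644317  0.28118524 0.12293743] [-0.66994313 -0.31080262 -0.38017892]
```

View pics/c3.png

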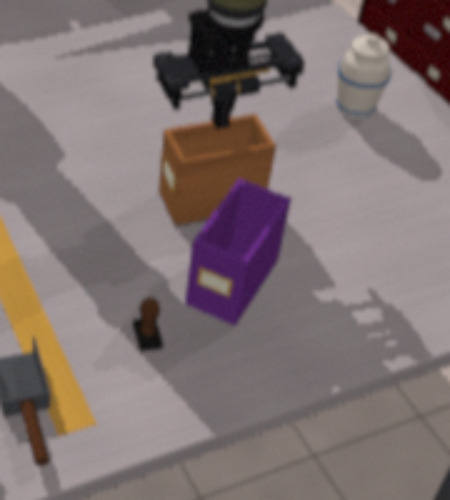

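```bash
python3 -c "
from h import *
s=get_state();p=s['position']
for z in (.106,.123,.14): print(z,w2p('scene',[p[0],p[1],z]),'before',w2p('scene',[.6451,.2722,z]))
c=[[.621,.338],[.607,.198],[.53,.21],[.549,.346]]
for z in(0,.125): print(z,w2p('scene',np.c_[c,[z]*4]).round(0).tolist())
a=get_image('scene');b=get_image('top')
o=np.hstack([cv2.resize(a[110:200,340:430],(400,400),interpolation=2),cv2.resize(b[150:250,190:290],(400,400),interpolation=2)])
cv2.imwrite('pics/c4.png',o[:,:,::-1])"
```

```text
0.106 [[387.00986699 155.58577509]] before [[395.89092765 169.93836071]]
0.123 [[387.52340127 151.88818463]] before [[396.50354974 166.21978331]]
0.14 [[388.04574445 148.12716767]] before [[397.12710458 162.43484489]]
0 [[405.0, 183.0], [369.0, 190.0], [363.0, 176.0], [397.0, 170.0]]
0.125 [[410.0, 157.0], [372.0, 164.0], [365.0, 151.0], [401.0, 144.0]]
```

View pics/c4.png

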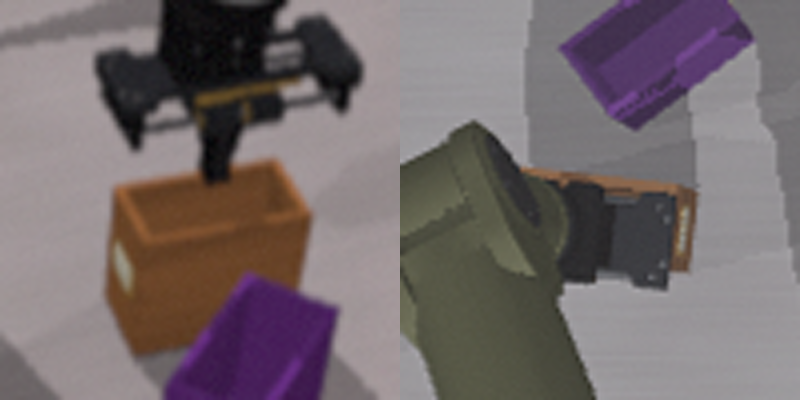

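Zero force: the fingertips passed just above the rim, so the closed fingers are shorter than I assumed, and the crate has not moved. I go back, drop 21 mm and push again.

Call:
send_rows --xyz '[[-30, 0, -10], [-60, 0, -10], [-83, -1, -5], [-83, -1, 10], [-83, -1, 21], [-83, -1, 21], [-70, -1, 21], [-60, -1, 21], [-50, -1, 21], [-40, -1, 21]]' --dr '[[0, 0, 0], [0, 0, 0], [0, 0, 0], [0, 0, 0], [0, 0, 0], [0, 0, 0], [0, 0, 0], [0, 0, 0], [0, 0, 0], [0, 0, 0]]'

```text
time: 3.68
position: [0.6047, 0.2758, 0.1033]
tool_rot: [0.182, 3.133, 0.003]
ft_force: [2.3, -0.1, 2.3]
grip_width: 0.002
grip_force: 1.3
```

Call:
send_rows --xyz '[[10, 0, 0], [20, 0, 0], [30, 0, 0], [40, 0, 0], [50, 0, 0], [60, 0, 0], [66, 0, 0], [66, 0, 0], [66, 0, 0], [66, 0, 0]]' --dr '[[0, 0, 0], [0, 0, 0], [0, 0, 0], [0, 0, 0], [0, 0, 0], [0, 0, 0], [0, 0, 0], [0, 0, 0], [0, 0, 0], [0, 0, 0]]'

```text
time: 4.52
position: [0.5394, 0.2826, 0.1017]
tool_rot: [0.184, 3.136, -0.0]
ft_force: [1.2, 0.0, -0.1]
grip_width: 0.006
grip_force: 0.0
```

```bash
python3 -c "
from h import *
s=get_state();print(s['time'],s['position'],s['ft_force'])
a=get_image('scene')
a=cv2.resize(a[100:300,160:480],None,fx=2.5,fy=2.5,interpolation=2)
cv2.imwrite('pics/c5.png',a[:,:,::-1])"
```

```text
4.5167 [0.53939696 0.28262424 0.10172493] [ 1.18095492  0.02738677 -0.11149867]
```

View pics/c5.png

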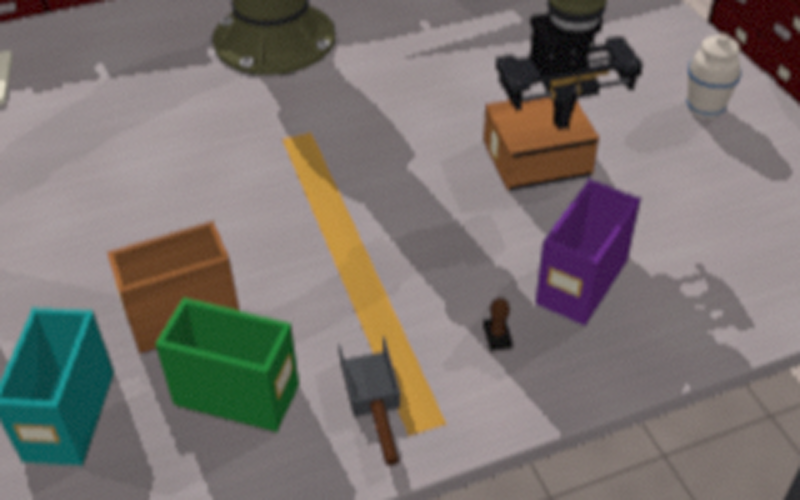

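The left crate (scene crop ~540,140) lies on its side. Its underside (~555,165) faces the camera and is plain, so the right crate should be the stamped one. I move over to it.

```bash
python3 -c "
from h import *
go(.644,-.325,.2,-2.4)"
```

```text
shift [-175. -591.  -98.] dr [-0.     0.001 -0.159]
```

Call:
send_rows --xyz '[[0, 0, -35], [0, 0, -70], [-10, -35, -98], [-30, -75, -98], [-50, -113, -98], [-62, -151, -98], [-74, -189, -98], [-86, -227, -98], [-98, -265, -98], [-110, -303, -98]]' --dr '[[0, 0, 0], [0, 0, 0], [0, 0, 0], [0, 0, -0.02], [0, 0, -0.04], [0, 0, -0.06], [0, 0, -0.08], [0, 0, -0.1], [0, 0, -0.13], [0, 0, -0.159]]'

```text
time: 5.4
position: [0.6133, -0.0339, 0.1999]
tool_rot: [-0.067, 3.14, -0.001]
ft_force: [0.4, 0.1, -0.0]
grip_width: 0.007
grip_force: 0.0
```

```bash
python3 -c "
from h import *
go(.644,-.325,.2,-2.4)"
```

```text
shift [ -18. -292.    0.] dr [-0.     0.001  0.001]
```

Call:
send_rows --xyz '[[-2, -36, 0], [-5, -73, 0], [-7, -110, 0], [-9, -146, 0], [-12, -183, 0], [-14, -220, 0], [-16, -256, 0], [-18, -292, 0], [-18, -292, 0], [-18, -292, 0]]' --dr '[[0, 0, 0], [0, 0, 0], [0, 0, 0], [0, 0, 0], [0, 0, 0], [0, 0, 0], [0, 0, 0], [0, 0, 0], [0, 0, 0], [0, 0, 0]]'

```text
time: 6.23
position: [0.6417, -0.3263, 0.1988]
tool_rot: [0.057, -3.139, 0.003]
ft_force: [0.6, -0.1, 0.2]
grip_width: 0.002
grip_force: 0.0
```

```bash
python3 -c "
from h import *
go(.644,-.325,.102,-2.4)"
```

```text
shift [-3.  1. 97.] dr [-0.002 -0.002 -0.006]
```

Call:
send_rows --xyz '[[-4, 0, 20], [-4, 0, 40], [-4, 0, 60], [-4, 0, 80], [-4, 0, 97], [-4, 0, 97], [6, 0, 97], [16, 0, 97], [26, 0, 97], [36, 0, 97]]' --dr '[[0, 0, 0], [0, 0, 0], [0, 0, 0], [0, 0, 0], [0, 0, 0], [0, 0, 0], [0, 0, 0], [0, 0, 0], [0, 0, 0], [0, 0, 0]]'

```text
time: 7.07
position: [0.6098, -0.3223, 0.1053]
tool_rot: [-0.07, 3.135, -0.001]
ft_force: [0.7, -0.4, 3.0]
grip_width: 0.007
grip_force: 1.2
```

Call:
send_rows --xyz '[[10, 0, 0], [20, 0, 0], [30, 0, 0], [40, 0, 0], [50, 0, 0], [60, 0, 0], [66, 0, 0], [66, 0, 0], [66, 0, 0], [66, 0, 0]]' --dr '[[0, 0, 0], [0, 0, 0], [0, 0, 0], [0, 0, 0], [0, 0, 0], [0, 0, 0], [0, 0, 0], [0, 0, 0], [0, 0, 0], [0, 0, 0]]'

```text
time: 7.9
position: [0.5418, -0.3259, 0.1027]
tool_rot: [-0.067, 3.14, 0.0]
ft_force: [0.4, 0.6, -0.5]
grip_width: 0.003
grip_force: 0.0
```

Call:
send_rows --xyz '[[0, 0, -35], [0, 0, -70], [-20, -20, -100], [-50, -40, -100], [-80, -40, -100], [-80, -40, -100], [-80, -40, -100], [-80, -40, -100], [-80, -40, -100], [-80, -40, -100]]' --dr '[[0, 0, 0], [0, 0, 0], [0, 0, 0], [0, 0, 0], [0, 0, 0], [0, 0, 0], [0, 0, 0], [0, 0, 0], [0, 0, 0], [0, 0, 0]]'

```text
time: 8.73
position: [0.622, -0.3631, 0.2031]
tool_rot: [-0.065, 3.141, -0.0]
ft_force: [-0.0, 0.2, 0.2]
grip_width: 0.006
grip_force: 0.0
```

```bash
python3 -c "
from h import *
s=get_state();print(s['time'],s['position'],s['ft_force'])
a=get_image('scene');b=get_image('top')
cv2.imwrite('pics/top6.png',b[:,:,::-1])
a=cv2.resize(a[120:280,180:340],(400,400),interpolation=2);b=cv2.resize(b[150:270,350:470],(400,400),interpolation=2)
cv2.imwrite('pics/c6.png',np.hstack([a,b])[:,:,::-1])"
```

```text
8.7333 [ 0.62198382 -0.36312642  0.20305035] [-0.02700975  0.19354989  0.15720521]
```

View pics/c6.png

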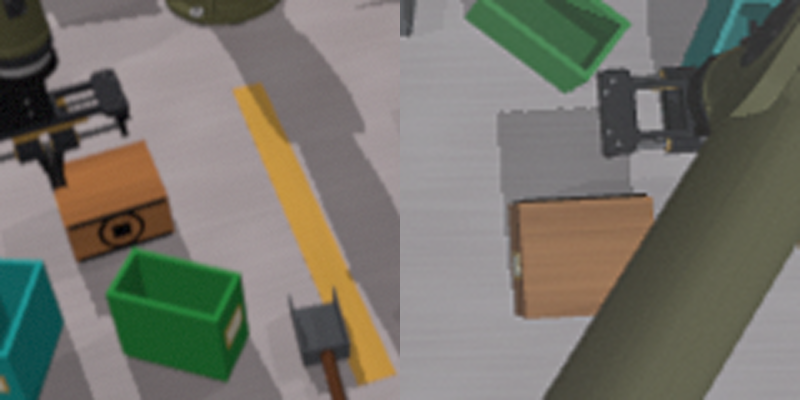

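The right crate lies on its side with the stamp on its underside (scene crop ~122,230). I measure it for the push.

```bash
python3 -c "
from h import *
p=p2w('top',np.array([(117,200),(252,196),(122,318)])/400*120+[350,150],.075)[:,:2];print(p.round(3).tolist(),np.linalg.norm(p[1]-p[0]),np.linalg.norm(p[2]-p[0]))
mid=(p[1]+p[2])/2;print('mid',mid)
print(get_state()['joint_positions'].round(2))
go(.49,-.42,.2,-2.4)"
```

```text
[[0.547, -0.232], [0.548, -0.373], [0.424, -0.233]] 0.14123219932253134 0.12300839192623819
mid [ 0.48642852 -0.3031981 ]
[ 0.18  0.5   0.47  1.27 -0.22  1.42  2.24]
shift [134. -51.   3.] dr [ 0.     0.001 -0.   ]
```

Call:
send_rows --xyz '[[20, -8, 0], [40, -15, 0], [60, -23, 0], [80, -31, 0], [100, -38, 0], [120, -46, 0], [134, -51, 0], [134, -51, 0], [134, -51, 0], [134, -51, 0]]' --dr '[[0, 0, 0.12], [0, 0, 0.24], [0, 0, 0.36], [0, 0, 0.48], [0, 0, 0.6], [0, 0, 0.72], [0, 0, 0.84], [0, 0, 0.96], [0, 0, 1.08], [0, 0, 1.2]]' --jaw 50

```text
time: 9.67
position: [0.4905, -0.4196, 0.2033]
tool_rot: [1.728, 2.623, 0.002]
ft_force: [0.6, 0.2, 0.5]
grip_width: 0.561
grip_force: 0.0
```

```bash
python3 -c "
from h import *
print(get_state()['joint_positions'].round(2))
go(.49,-.42,.2,90);go(.49,-.42,.045,90)"
```

```text
[ 0.11  0.37  0.73  1.5  -0.25  1.37  1.26]
shift [-0. -1.  3.] dr [ 0.002 -0.     0.406]
shift [ -0.  -1. 158.] dr [ 0.002 -0.     0.406]
```

Call:
send_rows --xyz '[[0, 0, 0], [0, 0, 0], [0, 0, 10], [0, 0, 40], [0, 0, 70], [0, 0, 100], [0, 0, 130], [0, 0, 145], [0, 0, 155], [0, 0, 158]]' --dr '[[0, 0, 0.12], [0, 0, 0.24], [0, 0, 0.36], [0, 0, 0.406], [0, 0, 0.406], [0, 0, 0.406], [0, 0, 0.406], [0, 0, 0.406], [0, 0, 0.406], [0, 0, 0.406]]'

```text
time: 10.5
position: [0.4906, -0.419, 0.0437]
tool_rot: [-2.213, -2.228, 0.0]
ft_force: [0.1, 0.4, -0.4]
grip_width: 0.575
grip_force: 0.0
```

```bash
python3 -c "
from h import *
s=get_state();print(s['position'],s['joint_positions'].round(2));go(.49,-.42+.15,.045,90)"
```

```text
[ 0.49061604 -0.41895697  0.04365205] [ 0.1   0.53  0.73  1.67 -0.39  1.1   0.96]
shift [149.   0.  -1.] dr [-0.001 -0.001  0.007]
```

Now push +y (tool x), first 150 mm.

Call:
send_rows --xyz '[[15, 0, 0], [30, 0, 0], [45, 0, 0], [60, 0, 0], [75, 0, 0], [90, 0, 0], [105, 0, 0], [120, 0, 0], [135, 0, 0], [150, 0, 0]]' --dr '[[0, 0, 0], [0, 0, 0], [0, 0, 0], [0, 0, 0], [0, 0, 0], [0, 0, 0], [0, 0, 0], [0, 0, 0], [0, 0, 0], [0, 0, 0]]'

```text
time: 11.33
position: [0.4912, -0.2711, 0.0468]
tool_rot: [2.212, 2.224, 0.001]
ft_force: [0.1, -3.0, -1.0]
grip_width: 0.573
grip_force: 1.3
```

Call:
send_rows --xyz '[[14, 0, 0], [28, 0, 0], [42, 0, 0], [56, 0, 0], [70, 0, 0], [84, 0, 0], [95, 0, 0], [100, 0, 0], [100, 0, 0], [100, 0, 0]]' --dr '[[0, 0, 0], [0, 0, 0], [0, 0, 0], [0, 0, 0], [0, 0, 0], [0, 0, 0], [0, 0, 0], [0, 0, 0], [0, 0, 0], [0, 0, 0]]'

```text
time: 12.17
position: [0.4903, -0.1696, 0.0457]
tool_rot: [2.213, 2.228, 0.003]
ft_force: [0.3, -1.1, 0.4]
grip_width: 0.576
grip_force: 0.0
```

```bash
python3 -c "
from h import *
s=get_state();print(s['position'],s['joint_positions'].round(2))
b=get_image('top');a=get_image('scene')
b=cv2.resize(b[180:280,290:390],(400,400),interpolation=2);a=cv2.resize(a[110:230,220:340],(400,400),interpolation=2)
cv2.imwrite('pics/c7.png',np.hstack([a,b])[:,:,::-1])"
```

```text
[ 0.49026744 -0.16961844  0.04573035] [-0.38  0.23  0.74  1.98 -0.19  0.99  0.45]
```

View pics/c7.png

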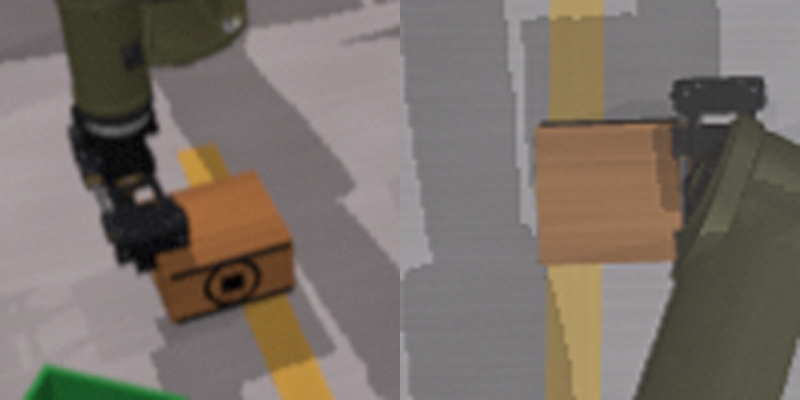

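```bash
python3 -c "
from h import *
p=p2w('top',np.array([(138,124),(140,262),(281,124)])/4+[290,180],.075)[:,:2];print(p.round(3).tolist(),(p[1]+p[2])/2)"
```

```text
[[0.549, -0.02], [0.429, -0.019], [0.546, -0.145]] [ 0.48733924 -0.0821767 ]
```

Call:
send_rows --xyz '[[6, 0, 0], [12, 0, 0], [18, 0, 0], [24, 0, 0], [30, 0, 0], [35, 0, 0], [38, 0, 0], [38, 0, 0], [38, 0, 0], [38, 0, 0]]' --dr '[[0, 0, 0], [0, 0, 0], [0, 0, 0], [0, 0, 0], [0, 0, 0], [0, 0, 0], [0, 0, 0], [0, 0, 0], [0, 0, 0], [0, 0, 0]]'

```text
time: 13.1
position: [0.4894, -0.1309, 0.0447]
tool_rot: [-2.213, -2.229, -0.001]
ft_force: [0.8, -1.9, 2.5]
grip_width: 0.574
grip_force: 1.1
```

Call:
send_rows --xyz '[[-15, 0, 0], [-30, 0, 0], [-60, 0, 0], [-90, 0, -20], [-120, 0, -55], [-150, 0, -90], [-180, 0, -125], [-210, 0, -150], [-230, 0, -150], [-230, 0, -150]]' --dr '[[0, 0, 0], [0, 0, 0], [0, 0, 0], [0, 0, 0], [0, 0, 0], [0, 0, 0], [0, 0, 0], [0, 0, 0], [0, 0, 0], [0, 0, 0]]'

```text
time: 13.93
position: [0.4899, -0.3673, 0.1972]
tool_rot: [2.217, 2.219, -0.002]
ft_force: [-1.3, -0.5, 0.1]
grip_width: 0.576
grip_force: 0.0
```

```bash
python3 -c "
from h import *
s=get_state();print(s['time'],s['position'])
b=get_image('top')
b=cv2.resize(b[130:280,200:450],None,fx=3.2,fy=3.2,interpolation=2)
cv2.imwrite('pics/c8.png',b[:,:,::-1])"
```

```text
13.9333 [ 0.48991195 -0.36732061  0.19715444]
```

View pics/c8.png

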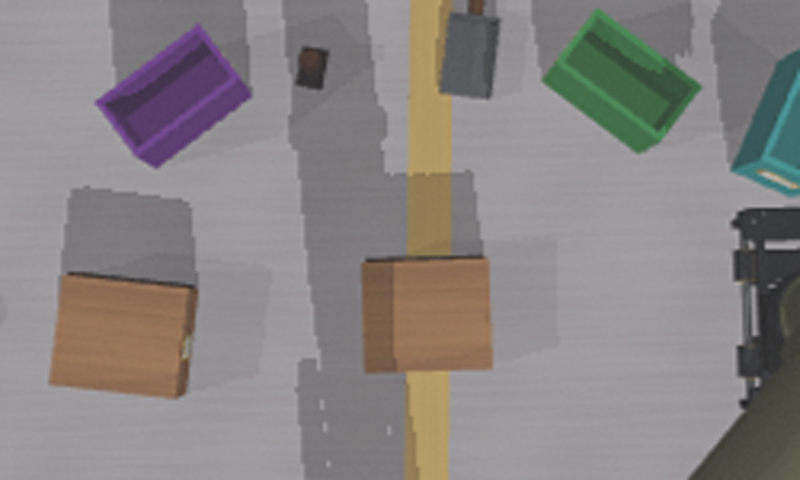

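The stamped crate (crop ~427,315) lies centred on the line (~429), and the plain one (~122,335) is well off it. I hand the job in.

```bash
python3 -c "
from h import *
print(p2w('top',np.array([427,315])/3.2+[200,130],.075))
print(close_job())"
```

```text
[[ 0.48725752 -0.04995941  0.075     ]]
the job is handed in; nothing more can be done
None
```

Both crates lie on their sides; the right one has the ink stamp and its middle is about 2 mm from the line's centre by my last top-view measurement, the plain one is well off the line, and the job is handed in, though no verdict came back.

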